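# Slacken the disc cutter with the ratchet wrench

## Robot

A 6-joint arm with a two-finger parallel gripper is mounted at the origin on the work surface. World frame = base frame: x ahead of the robot, y to its left, z up, the work surface at z = 0. Lengths are in m, angles in rad, forces in N, time in s.
With the tool pointing down it reaches from about 0.375 to 0.975 m from the base axis. Payload 3.8 kg.
Tool frame: the origin (TCP) lies midway between the tips of the shut fingers; the grasp point (between the pads) lies 19 mm behind it; z points along the fingers, y is the line along which they close (so a half turn about z gives the same grasp; the last joint's range is limited). The gripper opens to 85 mm and grips with 20 to 120 N. Pads are 22 mm wide; open, the fingers measure 114 mm over their backs; the gripper's body (76 mm by 85 mm) begins 54 mm behind the grasp point. The pads swing forward as they close: fully open they stand 13 mm farther back than shut.
Start: joints at [-1.27, 0.264, 1.604, -0, 1.274, -0.037], TCP at [0.224, -0.637, 0.231] pointing down, gripper open.
Joint ranges: [-2.63, 2.63], [-0.94, 2.18], [0.31, 2.57], [-1.31, 4.45], [0, 2.66], [-2.55, 2.55]. Speed limits (rad/s): [2.57, 2.57, 3.14, 3.14, 3.14, 3.14].

## Interface

Orientations are given as a rotation vector (axis times angle).
In Python, from workcell import bot, imaging gives the robot as it stands.
- The arm moves only by the tool step_arm, never from a script. Its argument "series" is a list of rows, each an object of numbers: "grip": the closure, from -1 (fully open) to 1 (shut); "x", "y", "z": the shift along the tool's x, y, z normalised to -1 to 1, where 1 is 500 mm; "ax", "ay", "az": the turn, a rotation vector about the tool's x, y, z normalised to -1 to 1, where 1 is 30 degrees. A call has 1 to 12 rows; each row is the pose to reach, as a shift and turn from the pose commanded when the call began, along the tool's axes at that moment; what a row does not reach only later rows make up. A row lasts 1/10 s, in which the tool goes at most 50 mm and 8.59 degrees, less where a joint would pass 70% of its speed; a pose out of reach is approached as far as the arm can. A call with a number of a shift or a turn outside -1 to 1 is refused whole. A call with a gripper value outside its range is refused whole. The fingers move at their own pace and stop on an object; "force" is the grip in N (left out, the last holds). Time passes only in rows, so rows that repeat a pose let the fingers close. It gives the time, the measured TCP pose, the force, the opening and the grip force at its end, in the units of the state.
- bot.read_state(): the state, without advancing time (a new reading comes with each control period).
- imaging.read_camera(name): name is "scene" or "top" or "wrist"; returns a dict with "img" (480x640x3 uint8, red, green, blue), "fx", "fy", "cx", "cy" (pixels), "R" (3x3) and "t" (3): a world point X has camera coordinates R X + t. Camera axes: x right, y down, z forward; pixel columns grow to the right and rows downward; lengths in m; the calibration is good to about 2 mm. A picture is of the moment at which its call begins. There is no depth.
- bot.finish_job(): hands the job in; it is judged then, once.
The state is a dict: "time": time; "q": joint angles; "joint_vel": joint speeds; "joint_torque": joint torques, N m; "tool_pos": TCP position; "tcp_rot": TCP orientation; "wrist_force": force on the tool from outside, world axes, zero at the start; "torque": the same for the moment, N m; "width": opening from 0.0 (shut) to 1.0 (fully open); "grip_force": force on a finger pad.
Only numpy, scipy, OpenCV 4.12 (cv2) and the standard library are available. Lean on these libraries where they do the work, as an engineer would, in place of code of your own. Each camera call takes 0.05 s, during which the arm holds its last target. There are 200 camera calls.

## Task

The ratchet wrench standing on the disc cutter's centre bolt is still set to tighten: flip its direction lever to the loosening side, then swing the handle, in strokes as needed, to back the bolt off (counter-clockwise) until you feel it come right up against its stop, so that the copper strip is free to be drawn out. Never tighten the bolt further, push the wrench with a steady, moderate hand (under 25 N: the stop must not be rammed), leave the wrench on the bolt set to loosen, and do not disturb the other things on the bench.

Things in the scene. Friction and masses are not known exactly. Their poses are not given: they have to be found in the camera images.
- cutter: steel disc cutter fixed to the bench: round die 110 mm across, top face 62 mm above the bench, blue base plate 160 x 150 x 12 mm; a copper strip sticks out on its +y side (to 117 mm from the axis, 41 mm high), a punch stands in a bore on its far side (top 88 mm high). Origin: on the bolt's axis at bench level; z up; x points away from the robot when not turned.
- ratchet: reversible ratchet wrench, 217 mm, lying level; its socket is home on the bolt's hex head and stays there: it swings about the bolt's upright axis and cannot be lifted or tilted. Origin: on that axis at bench level; x along the handle to its free end, z up. Counter-clockwise from above is the loosening direction. Behaviour: see head_top.
- head_top (a point): middle of the ratchet head's top, on the bolt's axis, 123.5 mm above the bench; head 54 mm across, 12 teeth (pitch 0.52 rad). Lever on loosen: counter-clockwise swings first run free for up to 0.6 rad, under 2 N on the grip, give up to 0.2 rad more as the pawl takes the load, then carry the bolt along; clockwise swings only click, under 4 N, and the bolt stays. Lever on tighten: the reverse.
- lever_tab (a point): middle (137.5 mm up) of the direction lever's red upright tab, 9 x 6 mm in plan, 127 to 145 mm up. Its pin is 35 mm from the bolt's axis on the handle side, the tab 24.5 mm from the pin towards the bolt. Tighten (as it starts): tab 6 to 11.5 mm on the ratchet's +y side; loosen: as far on its -y side. About 3 N snaps it over the middle; firm stop at 11.5 mm. Wags as the ratchet clicks.
- bolt (a joint): centre bolt under the wrench's socket; rad, counter-clockwise from above (loosening) positive; starts between 0 and 0.15. Stiff all the way (6 to 10 N on the middle of the grip, swung steadily) up to a firm stop at 1.30, where its retaining ring meets the plate. Stays where it is left.
- grip (a point): centre of the handle's black grip, 165 mm from the bolt's axis, 111 mm above the bench; x axis along the handle to the free end. Round black grip with red end rings, 23 mm thick (bottom 99 mm above the bench), from 106 to 210 mm from the axis; between it and the head a bare steel shank 17 mm thick. The place to push.
- file: half-round file, 240 mm, orange handle; 22 mm high; a bystander, to be left alone. Origin: under its middle
- tweezers: steel soldering tweezers, 135 mm; 8 mm high; a bystander, to be left alone. Origin: under its middle
- punch_a: steel cutting punch, 20 mm across, 42 mm tall, upright; a bystander, to be left alone. Origin: on its axis at the underside
- punch_b: steel cutting punch, 16 mm across, 42 mm tall, upright; a bystander, to be left alone. Origin: on its axis at the underside
- bangle: brass bangle 66 mm across, 8 mm high, lying flat; a bystander, to be left alone. Origin: on its axis at the underside
- flux_jar: amber flux jar 48 mm across, 52 mm tall; a bystander, to be left alone. Origin: on its axis at the underside
- mallet: brass-headed hammer, 240 mm, lying; a bystander, to be left alone. Origin: under its middle
- scriber: scriber with red handle, 150 mm, lying; a bystander, to be left alone. Origin: under its middle

How it is judged:
On the way, in this order (a step that is already met when the one before it is completed fails the run):
1. the direction lever is flipped to the loosening side while the bolt is still tight (y of lever_tab in the frame of ratchet below -0.004 m and value of joint bolt below 0.25 rad), for 0.2 s.
2. the bolt is backed off to its stop (value of joint bolt above 1.28 rad), for 0.2 s.
At the end, for the whole second after the job is handed in: the bolt stands right at its stop (value above 1.28 rad) and at rest, the direction lever's tab is on the loosening side (more than 4 mm on the ratchet's -y side), and the wrench is at rest on the bolt (value of joint bolt above 1.28 rad and y of lever_tab in the frame of ratchet below -0.004 m and velocity of joint bolt below 0.05 rad/s and angular speed of ratchet below 0.1 rad/s); the robot touches nothing.
It fails at once if the bolt is tightened further (turned clockwise beyond -0.08 rad) (value of joint bolt below -0.08 rad).
It fails at once if the wrench is pushed or rammed with more than 25 N (contact force between any of the fingers, the arm and ratchet above 25 N).
It fails at once if another thing on the bench is knocked or shifted by more than 20 mm (distance of any of file, tweezers, punch_a, punch_b, bangle, flux_jar, mallet, scriber from where it was at the start of the episode above 0.02 m).
It also fails if it takes over 72 s, if anything falls off the work surface, if the arm or the gripper's body presses on something with over 40 N, if the wrist force passes 120 N, or if a joint passes its speed limit or range.

## Working session

There is one attempt and no reset: what is moved stays moved. The work goes in short steps, Python scripts to look and compute and a tool call to move; the robot and the scene stay as the last step left them, time stands still between calls to the robot, and variables do not carry over. Pictures are saved under pics/ and viewed, at most 10 in all, crops included, and the job is handed in when it is done.

Besides the shell and the picture viewer there is one more tool, called after "Call:" by a JSON object that holds its "api" and its "payload". step_arm: Moves the arm, as the interface text tells. Scaled input: -1 to 1 covers 500 mm each way for a shift and 30 degrees each way for a turn. Its arguments: {"type":"object","properties":{"series":{"type":"array","items":{"type":"object","properties":{"grip":{"type":"number"},"x":{"type":"number","minimum":-1,"maximum":1},"y":{"type":"number","minimum":-1,"maximum":1},"z":{"type":"number","minimum":-1,"maximum":1},"ax":{"type":"number","minimum":-1,"maximum":1},"ay":{"type":"number","minimum":-1,"maximum":1},"az":{"type":"number","minimum":-1,"maximum":1}}}},"force":{"type":"number"}},"required":["series"]}

```bash
mkdir -p pics; cat > h.py <<'E'
import numpy as np,cv2,sys
from workcell import bot,imaging
def cam(n):
    return imaging.read_camera(n)
def save(c,f): cv2.imwrite('pics/'+f,c['img'][:,:,::-1])
def ray(c,u,v,z):
    R=np.array(c['R']);t=np.array(c['t']);o=-R.T@t
    d=R.T@np.array([(u-c['cx'])/c['fx'],(v-c['cy'])/c['fy'],1]);return o+d*(z-o[2])/d[2]
def proj(c,X):
    p=np.array(c['R'])@np.array(X)+np.array(c['t']);return c['fx']*p[0]/p[2]+c['cx'],c['fy']*p[1]/p[2]+c['cy']
E
python3 - <<'E'
from h import *
for n in('top','scene'):
    c=cam(n);save(c,n+'0.png');R=np.array(c['R']);print(n,-R.T@np.array(c['t']),c['fx'])
s=bot.read_state();print(s['tool_pos'],s['tcp_rot'],s['time'])
E
```

```text
top [0.47162203 0.0461683  1.11222432] 539.1413500263175
scene [1.35038483 0.01945109 0.68515926] 577.7307756428726
[ 0.22350783 -0.63622322  0.23005975] [-3.09489400e+00 -5.27763932e-01  3.98706663e-04] 0.1
```

View pics/top0.png

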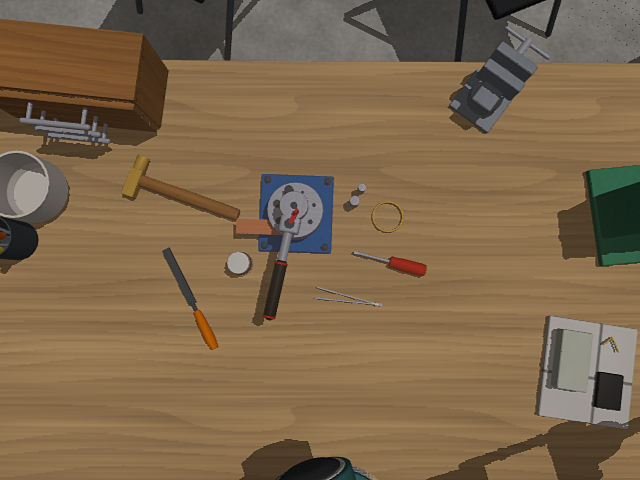

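View pics/scene0.png

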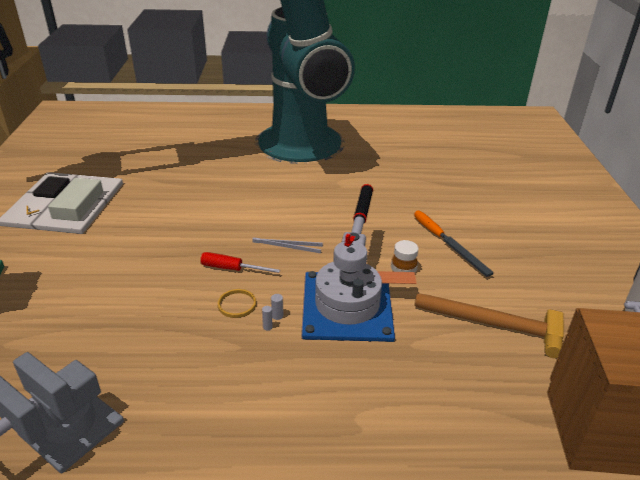

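The top view shows the head near (290,215), the grip end near (270,317) and the tab near (294,215). I'll zoom in and compute positions.

```bash
python3 - <<'E'
from h import *
c=cam('top');im=c['img'][160:330,220:350];cv2.imwrite('pics/z.png',cv2.resize(im,None,fx=4.5,fy=3.5,interpolation=cv2.INTER_CUBIC)[:,:,::-1])
hsv=cv2.cvtColor(c['img'],cv2.COLOR_RGB2HSV)
# plate corners (blue), at z .012
m=cv2.inRange(hsv,(105,120,60),(125,255,255));m[:150]=0;m[280:]=0;m[:,:230]=0;m[:,350:]=0
p=cv2.findNonZero(m);r=cv2.minAreaRect(p);print(r)
for b in cv2.boxPoints(r): print(b,ray(c,*b,.012))
print('ctr',ray(c,*r[0],.012))
m=cv2.inRange(hsv,(0,170,80),(6,255,255))|cv2.inRange(hsv,(174,170,80),(180,255,255));m[:,:250]=0;m[:,320:]=0
n,l,s,ce=cv2.connectedComponentsWithStats(m)
for i in range(1,n):
  if s[i,4]>5: print(s[i],ce[i],ray(c,*ce[i],.1375),ray(c,*ce[i],.111))
v=hsv.copy();d=cv2.inRange(hsv,(0,0,0),(180,120,60));d[:255]=0;d[325:]=0;d[:,:255]=0;d[:,:][:,300:]=0
ys,xs=np.nonzero(d);print('black',xs.mean(),ys.mean())
E
```

```text
((295.7126159667969, 213.1531982421875), (71.60722351074219, 76.24052429199219), 2.0825653076171875)
[258.54736 249.9472 ] [0.54165677 0.16526209 0.012     ]
[261.31793 173.75702] [0.6996075  0.16174863 0.012     ]
[332.87787 176.35919] [0.69486301 0.01361818 0.012     ]
[330.1073  252.54938] [0.53688959 0.01908143 0.012     ]
ctr [0.61773228 0.0899624  0.012     ]
[289 208  10  15  50] [293.52 215.72] [0.59633708 0.08892225 0.1375    ] [0.59972773 0.09008461 0.111     ]
[275 261  12   5  24] [280.75       262.95833333] [0.51028735 0.11128537 0.1375    ] [0.51133855 0.11305572 0.111     ]
[263 315  12   4  27] [268.33333333 316.59259259] [0.41430997 0.13250849 0.1375    ] [0.41275181 0.13485584 0.111     ]
black 274.70668693009117 289.1838905775076
```

View pics/z.png

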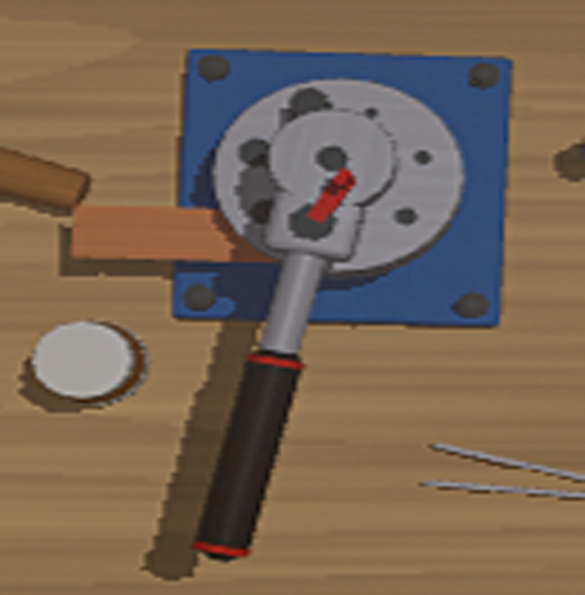

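Axis is about (0.617, 0.0895) and the handle yaw about 167.4°. The tab sits on the right (tighten side), near (0.6025, 0.0825), which is consistent. Next is the approach.

```bash
cat >> h.py <<'E'
from scipy.spatial.transform import Rotation as Ro
A=np.array([.617,.0895])
def go(x,y,z,yaw): # yaw of tool x, deg
    s=bot.read_state();R=Ro.from_rotvec(s['tcp_rot'])
    T=Ro.from_euler('z',yaw,degrees=True)*Ro.from_rotvec([np.pi,0,0])
    d=R.inv().apply(np.array([x,y,z])-s['tool_pos'])/.5
    a=np.degrees((R.inv()*T).as_rotvec())/30
    print('to',np.round([x,y,z,yaw],4),'shift',np.round(d,4),'turn',np.round(a,4))
def rat(th,r,off): # point at r along handle (angle th deg), off on ratchet +y
    t=np.radians(th);u=np.array([np.cos(t),np.sin(t)]);return A+r*u+off*np.array([-u[1],u[0]])
def st():
    s=bot.read_state();R=Ro.from_rotvec(s['tcp_rot']);x=R.apply([1,0,0]);d=np.array(s['tool_pos'][:2])-A
    print('t',round(s['time'],2),'pos',np.round(s['tool_pos'],4),'yaw',round(np.degrees(np.arctan2(x[1],x[0])),1),'F',np.round(s['wrist_force'],1),'r',round(np.hypot(*d),4),'ang',round(np.degrees(np.arctan2(d[1],d[0]))%360,1),'q',np.round(s['q'],2))
E
python3 - <<'E'
from h import *
p=rat(167.4,.006,.05);print(p)
go(.44,-.25,.231,48.5); go(*p,.231,77.4)
E
```

```text
[0.60023734 0.04201302]
to [ 0.44  -0.25   0.231 48.5  ] shift [ 6.645e-01 -5.855e-01 -4.000e-04] turn [-0.0033 -0.001  -0.9715]
to [6.002e-01 4.200e-02 2.310e-01 7.740e+01] shift [ 1.1604e+00 -1.0303e+00  4.0000e-04] turn [-3.0000e-03 -1.9000e-03 -1.9348e+00]
```

Call:
{"api": "step_arm", "payload": {"series": [{"grip": 1,"x": 0.665,"y": -0.585,"z": 0,"az": -0.97},{"grip": 1,"x": 0.665,"y": -0.585,"z": 0,"az": -0.97},{"grip": 1,"x": 0.665,"y": -0.585,"z": 0,"az": -0.97},{"grip": 1,"x": 0.665,"y": -0.585,"z": 0,"az": -0.97},{"grip": 1,"x": 0.665,"y": -0.585,"z": 0,"az": -0.97},{"grip": 1,"x": 0.665,"y": -0.585,"z": 0,"az": -0.97},{"grip": 1,"x": 0.665,"y": -0.585,"z": 0,"az": -0.97},{"grip": 1,"x": 0.665,"y": -0.585,"z": 0,"az": -0.97},{"grip": 1,"x": 0.665,"y": -0.585,"z": 0,"az": -0.97},{"grip": 1,"x": 0.665,"y": -0.585,"z": 0,"az": -0.97},{"grip": 1,"x": 0.665,"y": -0.585,"z": 0,"az": -0.97},{"grip": 1,"x": 0.665,"y": -0.585,"z": 0,"az": -0.97}]}}

```text
validation failed for argument at $.se...
```

```bash
python3 - <<'E'
from h import *
st();p=rat(167.4,.006,.05);go(*p,.231,77.4)
E
```

```text
t 0.15 pos [ 0.2235 -0.6363  0.2302] yaw 19.4 F [-0.3  0.2 -0.6] r 0.8256 ang 241.5 q [-1.27  0.26  1.61  0.    1.27 -0.04]
to [6.002e-01 4.200e-02 2.310e-01 7.740e+01] shift [ 1.1604e+00 -1.0303e+00  4.0000e-04] turn [-3.0000e-03 -1.9000e-03 -1.9348e+00]
```

The move was refused. I'll retry with a single row carrying every field.

Call:
{"api": "step_arm", "payload": {"series": [{"grip": 1,"x": 0.1,"y": -0.088,"z": 0,"ax": 0,"ay": 0,"az": -0.146}]}}

```text
time: 0.25
tool_pos: [0.246, -0.5964, 0.2301]
tcp_rot: [3.074, 0.641, -0.003]
wrist_force: [1.4, -0.2, -0.1]
width: 0.855
grip_force: 0.0
```

```bash
python3 - <<'E'
from h import *
st();go(.45,-.22,.231,53);p=rat(167.4,.006,.05);go(*p,.231,77.4)
E
```

```text
t 0.25 pos [ 0.246  -0.5964  0.2301] yaw 23.6 F [ 1.4 -0.2 -0.1] r 0.7798 ang 241.6 q [-1.22  0.21  1.67 -0.    1.26 -0.06]
to [ 0.45  -0.22   0.231 53.   ] shift [ 0.675  -0.5268 -0.0035] turn [ 8.00e-04  4.00e-03 -9.81e-01]
to [6.002e-01 4.200e-02 2.310e-01 7.740e+01] shift [ 1.1599 -0.8869 -0.0047] turn [-1.0000e-04  4.2000e-03 -1.7944e+00]
```

Call:
{"api": "step_arm", "payload": {"series": [{"grip": 1,"x": 0.67,"y": -0.53,"z": 0,"ax": 0,"ay": 0,"az": -0.97},{"grip": 1,"x": 0.67,"y": -0.53,"z": 0,"ax": 0,"ay": 0,"az": -0.97},{"grip": 1,"x": 0.67,"y": -0.53,"z": 0,"ax": 0,"ay": 0,"az": -0.97},{"grip": 1,"x": 0.67,"y": -0.53,"z": 0,"ax": 0,"ay": 0,"az": -0.97},{"grip": 1,"x": 0.67,"y": -0.53,"z": 0,"ax": 0,"ay": 0,"az": -0.97},{"grip": 1,"x": 0.67,"y": -0.53,"z": 0,"ax": 0,"ay": 0,"az": -0.97},{"grip": 1,"x": 0.67,"y": -0.53,"z": 0,"ax": 0,"ay": 0,"az": -0.97},{"grip": 1,"x": 0.67,"y": -0.53,"z": 0,"ax": 0,"ay": 0,"az": -0.97},{"grip": 1,"x": 0.67,"y": -0.53,"z": 0,"ax": 0,"ay": 0,"az": -0.97},{"grip": 1,"x": 0.67,"y": -0.53,"z": 0,"ax": 0,"ay": 0,"az": -0.97}]}}

```text
time: 1.25
tool_pos: [0.4492, -0.2127, 0.2311]
tcp_rot: [-2.81, -1.404, -0.001]
wrist_force: [0.3, -1.6, -0.1]
width: 0.001
grip_force: 0.0
```

```bash
python3 - <<'E'
from h import *
st();p=rat(167.4,.006,.05);go(*p,.231,77.4)
E
```

```text
t 1.25 pos [ 0.4492 -0.2127  0.2311] yaw 53.1 F [ 0.3 -1.6 -0.1] r 0.3457 ang 241.0 q [-0.49 -0.08  1.97  0.    1.24  0.15]
to [6.002e-01 4.200e-02 2.310e-01 7.740e+01] shift [ 0.5887 -0.0644  0.0008] turn [-5.000e-04 -2.200e-03 -8.101e-01]
```

Call:
{"api": "step_arm", "payload": {"series": [{"grip": 1,"x": 0.588,"y": -0.064,"z": 0,"ax": 0,"ay": 0,"az": -0.81},{"grip": 1,"x": 0.588,"y": -0.064,"z": 0,"ax": 0,"ay": 0,"az": -0.81},{"grip": 1,"x": 0.588,"y": -0.064,"z": 0,"ax": 0,"ay": 0,"az": -0.81},{"grip": 1,"x": 0.588,"y": -0.064,"z": 0,"ax": 0,"ay": 0,"az": -0.81},{"grip": 1,"x": 0.588,"y": -0.064,"z": 0,"ax": 0,"ay": 0,"az": -0.81},{"grip": 1,"x": 0.588,"y": -0.064,"z": 0,"ax": 0,"ay": 0,"az": -0.81},{"grip": 1,"x": 0.588,"y": -0.064,"z": 0,"ax": 0,"ay": 0,"az": -0.81},{"grip": 1,"x": 0.588,"y": -0.064,"z": 0.1,"ax": 0,"ay": 0,"az": -0.81},{"grip": 1,"x": 0.588,"y": -0.064,"z": 0.2,"ax": 0,"ay": 0,"az": -0.81},{"grip": 1,"x": 0.588,"y": -0.064,"z": 0.2,"ax": 0,"ay": 0,"az": -0.81},{"grip": 1,"x": 0.588,"y": -0.064,"z": 0.2,"ax": 0,"ay": 0,"az": -0.81}]}}

```text
time: 2.35
tool_pos: [0.599, 0.0365, 0.1305]
tcp_rot: [-2.456, -1.956, 0.005]
wrist_force: [0.4, 0.3, 0.5]
width: 0.002
grip_force: 0.0
```

```bash
python3 - <<'E'
from h import *
st();p=rat(167.4,.006,.02);go(*p,.131,77.4);go(*rat(167.4,.006,.008),.131,77.4)
c=cam('scene');u,v=map(int,proj(c,[.6,.07,.13]));print(u,v)
cv2.imwrite('pics/s1.png',cv2.resize(c['img'][v-70:v+50,u-80:u+80],None,fx=5,fy=5,interpolation=cv2.INTER_CUBIC)[:,:,::-1])
E
```

```text
t 2.35 pos [0.599  0.0365 0.1305] yaw 77.1 F [0.4 0.3 0.5] r 0.056 ang 251.3 q [ 0.02  0.21  1.87 -0.    1.07  0.25]
to [6.068e-01 7.130e-02 1.310e-01 7.740e+01] shift [ 0.0713 -0.0005 -0.0011] turn [-0.0064  0.0023 -0.011 ]
to [ 0.6094  0.083   0.131  77.4   ] shift [ 0.0953 -0.0006 -0.0012] turn [-0.0064  0.0023 -0.011 ]
337 238
```

View pics/s1.png

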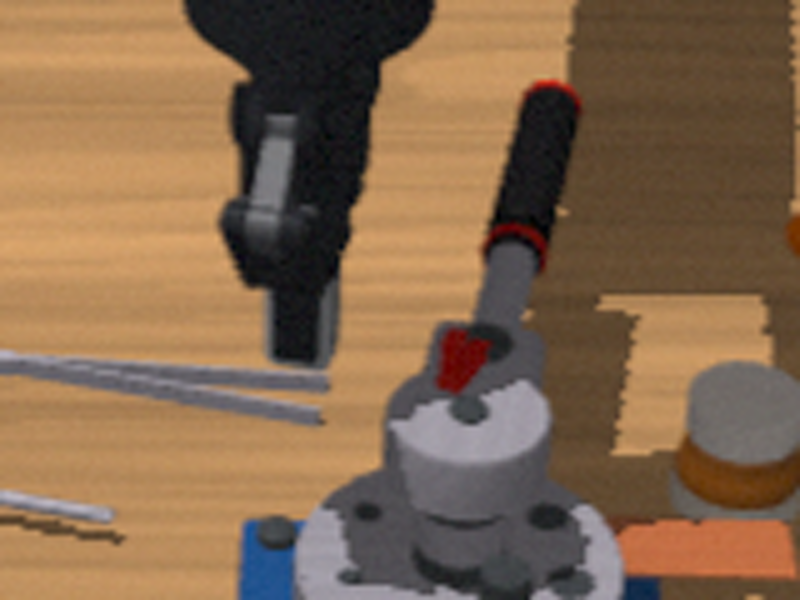

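The finger at (300,360) lines up with the tab at (455,385) with about a 30 mm gap, as calculated. Pushing slowly now.

Call:
{"api": "step_arm", "payload": {"series": [{"grip": 1,"x": 0.03,"y": 0,"z": 0,"ax": 0,"ay": 0,"az": 0},{"grip": 1,"x": 0.05,"y": 0,"z": 0,"ax": 0,"ay": 0,"az": 0},{"grip": 1,"x": 0.056,"y": 0,"z": 0,"ax": 0,"ay": 0,"az": 0},{"grip": 1,"x": 0.062,"y": 0,"z": 0,"ax": 0,"ay": 0,"az": 0},{"grip": 1,"x": 0.068,"y": 0,"z": 0,"ax": 0,"ay": 0,"az": 0},{"grip": 1,"x": 0.074,"y": 0,"z": 0,"ax": 0,"ay": 0,"az": 0},{"grip": 1,"x": 0.08,"y": 0,"z": 0,"ax": 0,"ay": 0,"az": 0},{"grip": 1,"x": 0.08,"y": 0,"z": 0,"ax": 0,"ay": 0,"az": 0}]}}

```text
time: 3.2
tool_pos: [0.609, 0.0772, 0.131]
tcp_rot: [-2.456, -1.958, 0.0]
wrist_force: [-0.3, -0.2, 0.5]
width: -0.002
grip_force: 0.1
```

```bash
cat >> h.py <<'E'
def redtab(th=167.4):
    c=cam('scene');h=cv2.cvtColor(c['img'],cv2.COLOR_RGB2HSV);m=cv2.inRange(h,(0,150,60),(8,255,255))|cv2.inRange(h,(172,150,60),(180,255,255))
    a=np.array([proj(c,[*rat(th,.013,o),.1375]) for o in(.009,-.009)]);u,v=a.mean(0).astype(int)
    w=m[v-9:v+9,u-14:u+14];ys,xs=np.nonzero(w);print('red n',len(xs),'c',xs.mean()+u-14,ys.mean()+v-9,'exp +y/-y',np.round(a,1));return c,u,v
E
python3 - <<'E'
from h import *
st();redtab()
E
```

```text
t 3.2 pos [0.609  0.0772 0.131 ] yaw 77.1 F [-0.3 -0.2  0.5] r 0.0146 ang 236.8 q [0.09 0.23 1.84 0.   1.07 0.31]
red n 56 c 352.5357142857143 239.46428571428572 exp +y/-y [[345.8 235.6]
 [356.9 237.1]]
```

Call:
{"api": "step_arm", "payload": {"series": [{"grip": 1,"x": 0.005,"y": 0,"z": 0,"ax": 0,"ay": 0,"az": 0},{"grip": 1,"x": 0.01,"y": 0,"z": 0,"ax": 0,"ay": 0,"az": 0},{"grip": 1,"x": 0.01,"y": 0,"z": 0,"ax": 0,"ay": 0,"az": 0},{"grip": 1,"x": -0.05,"y": 0,"z": 0,"ax": 0,"ay": 0,"az": 0},{"grip": 1,"x": -0.08,"y": 0,"z": -0.08,"ax": 0,"ay": 0,"az": 0},{"grip": 1,"x": -0.08,"y": 0,"z": -0.12,"ax": 0,"ay": 0,"az": 0}]}}

```text
time: 3.85
tool_pos: [0.6004, 0.0363, 0.193]
tcp_rot: [2.457, 1.956, 0.001]
wrist_force: [0.4, 0.3, 1.0]
width: 0.002
grip_force: 0.0
```

```bash
python3 - <<'E'
from h import *
st();c,u,v=redtab()
cv2.imwrite('pics/s2.png',cv2.resize(c['img'][v-60:v+40,u-60:u+60],None,fx=5,fy=5,interpolation=cv2.INTER_CUBIC)[:,:,::-1])
p=rat(167.4,.165,-.045);go(*p,.2,77.4)
E
```

```text
t 3.85 pos [0.6004 0.0363 0.193 ] yaw 77.0 F [0.4 0.3 1. ] r 0.0558 ang 252.7 q [ 0.02  0.15  1.81 -0.    1.18  0.25]
red n 66 c 356.8030303030303 239.4090909090909 exp +y/-y [[345.8 235.6]
 [356.9 237.1]]
to [ 0.4658  0.1694  0.2    77.4   ] shift [ 0.1965 -0.3265 -0.0077] turn [ 0.0138 -0.0037 -0.0113]
```

View pics/s2.png

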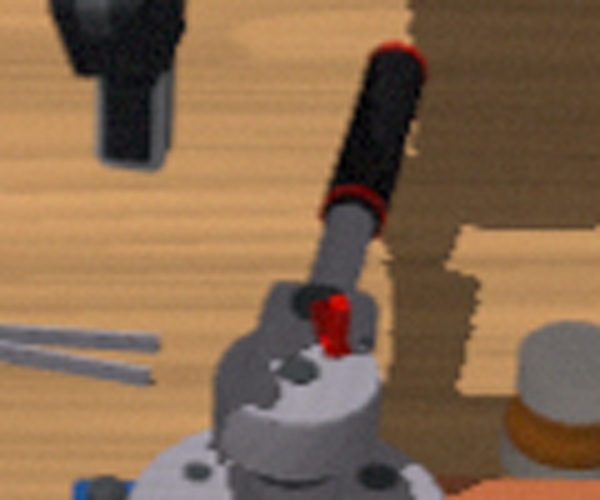

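The lever is flipped: the red tab at (335,325) is now right of its pin, on the −y side. Moving to the other side of the grip.

Call:
{"api": "step_arm", "payload": {"series": [{"grip": 1,"x": 0.05,"y": -0.08,"z": -0.01,"ax": 0,"ay": 0,"az": 0},{"grip": 1,"x": 0.1,"y": -0.16,"z": -0.01,"ax": 0,"ay": 0,"az": 0},{"grip": 1,"x": 0.15,"y": -0.24,"z": -0.01,"ax": 0,"ay": 0,"az": 0},{"grip": 1,"x": 0.196,"y": -0.327,"z": -0.01,"ax": 0,"ay": 0,"az": 0},{"grip": 1,"x": 0.196,"y": -0.327,"z": -0.01,"ax": 0,"ay": 0,"az": 0},{"grip": 1,"x": 0.196,"y": -0.327,"z": 0.06,"ax": 0,"ay": 0,"az": 0},{"grip": 1,"x": 0.196,"y": -0.327,"z": 0.12,"ax": 0,"ay": 0,"az": 0},{"grip": 1,"x": 0.196,"y": -0.327,"z": 0.182,"ax": 0,"ay": 0,"az": 0},{"grip": 1,"x": 0.196,"y": -0.327,"z": 0.182,"ax": 0,"ay": 0,"az": 0},{"grip": 1,"x": 0.196,"y": -0.327,"z": 0.182,"ax": 0,"ay": 0,"az": 0}]}}

```text
time: 4.9
tool_pos: [0.4626, 0.1694, 0.1001]
tcp_rot: [-2.456, -1.958, 0.002]
wrist_force: [0.8, -0.5, -0.6]
width: -0.002
grip_force: 0.0
```

```bash
cat >> h.py <<'E'
def arc(ths,off=-.0225,r=.165,z=.103,cmd=None):
    """rows that keep the tool's -x face on the grip, for handle angles ths; relative to last commanded pose cmd=(x,y,z,yaw)"""
    x0,y0,z0,w0=cmd;R=Ro.from_euler('z',w0,degrees=True)*Ro.from_rotvec([np.pi,0,0])
    for th in ths:
        p=np.array([*rat(th,r,off),z]);d=R.inv().apply(p-[x0,y0,z0])/.5
        print(th,'x %.3f y %.3f z %.3f az %.3f'%(*d,-(th-90-w0)/30))
def here():
    s=bot.read_state();x=Ro.from_rotvec(s['tcp_rot']).apply([1,0,0]);return (*s['tool_pos'],np.degrees(np.arctan2(x[1],x[0])))
E
python3 - <<'E'
from h import *
st();print(here());arc([160,164,167,170,173,176,179,182,185,188,191,194],cmd=here())
E
```

```text
t 4.9 pos [0.4626 0.1694 0.1001] yaw 77.1 F [ 0.8 -0.5 -0.6] r 0.1739 ang 152.6 q [ 0.3   0.04  2.12 -0.    0.98  0.53]
(np.float64(0.4625878427608387), np.float64(0.16941070920141427), np.float64(0.10005386463378547), np.float64(77.12059541570797))
160 x -0.001 y 0.015 z -0.006 az 0.237
164 x -0.024 y 0.010 z -0.006 az 0.104
167 x -0.041 y 0.007 z -0.006 az 0.004
170 x -0.059 y 0.005 z -0.006 az -0.096
173 x -0.076 y 0.004 z -0.006 az -0.196
176 x -0.093 y 0.004 z -0.006 az -0.296
179 x -0.111 y 0.004 z -0.006 az -0.396
182 x -0.128 y 0.006 z -0.006 az -0.496
185 x -0.145 y 0.009 z -0.006 az -0.596
188 x -0.163 y 0.012 z -0.006 az -0.696
191 x -0.179 y 0.017 z -0.006 az -0.796
194 x -0.196 y 0.022 z -0.006 az -0.896
```

Call:
{"api": "step_arm", "payload": {"series": [{"grip": 1,"x": -0.024,"y": 0.01,"z": -0.006,"ax": 0,"ay": 0,"az": 0},{"grip": 1,"x": -0.041,"y": 0.007,"z": -0.006,"ax": 0,"ay": 0,"az": 0},{"grip": 1,"x": -0.059,"y": 0.005,"z": -0.006,"ax": 0,"ay": 0,"az": -0.096},{"grip": 1,"x": -0.076,"y": 0.004,"z": -0.006,"ax": 0,"ay": 0,"az": -0.196},{"grip": 1,"x": -0.093,"y": 0.004,"z": -0.006,"ax": 0,"ay": 0,"az": -0.296},{"grip": 1,"x": -0.111,"y": 0.004,"z": -0.006,"ax": 0,"ay": 0,"az": -0.396},{"grip": 1,"x": -0.128,"y": 0.006,"z": -0.006,"ax": 0,"ay": 0,"az": -0.496},{"grip": 1,"x": -0.145,"y": 0.009,"z": -0.006,"ax": 0,"ay": 0,"az": -0.596}]}}

```text
time: 5.7
tool_pos: [0.452, 0.099, 0.1051]
tcp_rot: [-2.122, -2.316, -0.009]
wrist_force: [0.2, 8.5, -0.5]
width: 0.001
grip_force: 3.9
```

```bash
python3 - <<'E'
from h import *
st();w=here();arc(range(188,219,3),cmd=(*rat(185,.165,-.0225),.103,95.0))
c=cam('top');cv2.imwrite('pics/t3.png',cv2.resize(c['img'][150:340,210:410],None,fx=3,fy=3,interpolation=cv2.INTER_CUBIC)[:,:,::-1])
E
```

```text
t 5.7 pos [0.452  0.099  0.1051] yaw 95.0 F [ 0.2  8.5 -0.5] r 0.1653 ang 176.7 q [ 0.16 -0.02  2.17  0.    0.99  0.07]
188 x -0.017 y -0.002 z -0.000 az -0.100
191 x -0.035 y -0.003 z -0.000 az -0.200
194 x -0.052 y -0.003 z -0.000 az -0.300
197 x -0.070 y -0.002 z -0.000 az -0.400
200 x -0.087 y -0.000 z -0.000 az -0.500
203 x -0.104 y 0.002 z 0.000 az -0.600
206 x -0.121 y 0.006 z 0.000 az -0.700
209 x -0.138 y 0.010 z 0.000 az -0.800
212 x -0.155 y 0.016 z 0.000 az -0.900
215 x -0.171 y 0.022 z 0.000 az -1.000
218 x -0.187 y 0.029 z 0.000 az -1.100
```

View pics/t3.png

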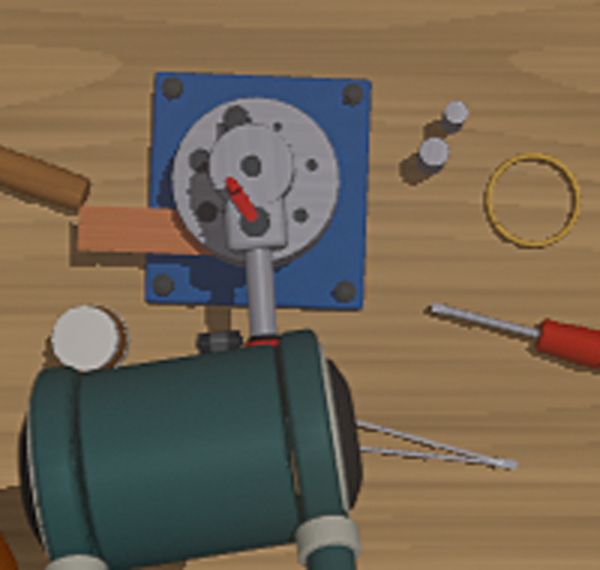

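It's carrying load at 8.5 N with the handle near 184°. To size safe steps, I'll ease back 4 mm and see how stiff the contact is.

Call:
{"api": "step_arm", "payload": {"series": [{"grip": 1,"x": 0,"y": 0,"z": 0,"ax": 0,"ay": 0,"az": 0},{"grip": 1,"x": 0,"y": 0,"z": 0,"ax": 0,"ay": 0,"az": 0}]}}

```text
time: 5.95
tool_pos: [0.452, 0.099, 0.105]
tcp_rot: [-2.125, -2.314, -0.008]
wrist_force: [-0.5, 5.7, -0.8]
width: -0.0
grip_force: 3.3
```

Call:
{"api": "step_arm", "payload": {"series": [{"grip": 1,"x": 0.008,"y": 0,"z": 0,"ax": 0,"ay": 0,"az": 0},{"grip": 1,"x": 0.008,"y": 0,"z": 0,"ax": 0,"ay": 0,"az": 0},{"grip": 1,"x": 0.008,"y": 0,"z": 0,"ax": 0,"ay": 0,"az": 0}]}}

```text
time: 6.25
tool_pos: [0.452, 0.1029, 0.1051]
tcp_rot: [2.124, 2.314, 0.008]
wrist_force: [-0.2, 5.7, -1.1]
width: 0.002
grip_force: 2.7
```

```bash
python3 - <<'E'
from h import *
arc(np.arange(188,216,2.5),cmd=here())
E
```

```text
188.0 x -0.028 y -0.005 z 0.004 az -0.103
190.5 x -0.042 y -0.006 z 0.004 az -0.186
193.0 x -0.057 y -0.006 z 0.004 az -0.270
195.5 x -0.071 y -0.006 z 0.004 az -0.353
198.0 x -0.086 y -0.005 z 0.004 az -0.436
200.5 x -0.100 y -0.003 z 0.004 az -0.520
203.0 x -0.115 y -0.001 z 0.004 az -0.603
205.5 x -0.129 y 0.002 z 0.004 az -0.686
208.0 x -0.143 y 0.005 z 0.004 az -0.770
210.5 x -0.157 y 0.009 z 0.004 az -0.853
213.0 x -0.171 y 0.014 z 0.004 az -0.936
215.5 x -0.184 y 0.020 z 0.004 az -1.020
```

Call:
{"api": "step_arm", "payload": {"series": [{"grip": 1,"x": -0.014,"y": -0.003,"z": 0.004,"ax": 0,"ay": 0,"az": -0.05},{"grip": 1,"x": -0.028,"y": -0.005,"z": 0.004,"ax": 0,"ay": 0,"az": -0.103},{"grip": 1,"x": -0.042,"y": -0.006,"z": 0.004,"ax": 0,"ay": 0,"az": -0.186},{"grip": 1,"x": -0.057,"y": -0.006,"z": 0.004,"ax": 0,"ay": 0,"az": -0.27}]}}

```text
time: 6.65
tool_pos: [0.4522, 0.0746, 0.1038]
tcp_rot: [1.952, 2.459, 0.01]
wrist_force: [0.3, 8.2, 1.0]
width: -0.0
grip_force: 3.8
```

Call:
{"api": "step_arm", "payload": {"series": [{"grip": 1,"x": -0.014,"y": 0.001,"z": 0,"ax": 0,"ay": 0,"az": -0.083},{"grip": 1,"x": -0.029,"y": 0.001,"z": 0,"ax": 0,"ay": 0,"az": -0.166},{"grip": 1,"x": -0.043,"y": 0.0,"z": 0,"ax": 0,"ay": 0,"az": -0.25},{"grip": 1,"x": -0.057,"y": -0.001,"z": 0,"ax": 0,"ay": 0,"az": -0.333}]}}

```text
time: 7.05
tool_pos: [0.4573, 0.0464, 0.1036]
tcp_rot: [1.732, 2.62, 0.008]
wrist_force: [-1.3, 9.0, 2.8]
width: -0.001
grip_force: 3.8
```

```bash
python3 - <<'E'
from h import *
st();print(rat(203,.165,-.0225))
h=here();arc(np.arange(205.5,234,2.5),cmd=h)
E
```

```text
t 7.05 pos [0.4573 0.0464 0.1036] yaw 113.1 F [-1.3  9.   2.8] r 0.1654 ang 195.1 q [ 0.04 -0.03  2.18  0.    0.99 -0.36]
[0.45632525 0.04574072]
205.5 x -0.015 y -0.004 z 0.001 az -0.081
208.0 x -0.029 y -0.005 z 0.001 az -0.164
210.5 x -0.044 y -0.005 z 0.001 az -0.247
213.0 x -0.059 y -0.005 z 0.001 az -0.331
215.5 x -0.073 y -0.004 z 0.001 az -0.414
218.0 x -0.087 y -0.003 z 0.001 az -0.497
220.5 x -0.102 y -0.001 z 0.001 az -0.581
223.0 x -0.116 y 0.002 z 0.001 az -0.664
225.5 x -0.130 y 0.005 z 0.001 az -0.747
228.0 x -0.144 y 0.009 z 0.001 az -0.831
230.5 x -0.158 y 0.014 z 0.001 az -0.914
233.0 x -0.172 y 0.019 z 0.001 az -0.997
```

Steady at 8–9 N, so the bolt is turning. Continuing to 225.5°, short of the earliest possible stop.

Call:
{"api": "step_arm", "payload": {"series": [{"grip": 1,"x": -0.015,"y": -0.004,"z": 0,"ax": 0,"ay": 0,"az": -0.081},{"grip": 1,"x": -0.029,"y": -0.005,"z": 0,"ax": 0,"ay": 0,"az": -0.164},{"grip": 1,"x": -0.044,"y": -0.005,"z": 0,"ax": 0,"ay": 0,"az": -0.247},{"grip": 1,"x": -0.059,"y": -0.005,"z": 0,"ax": 0,"ay": 0,"az": -0.331},{"grip": 1,"x": -0.073,"y": -0.004,"z": 0,"ax": 0,"ay": 0,"az": -0.414},{"grip": 1,"x": -0.087,"y": -0.003,"z": 0,"ax": 0,"ay": 0,"az": -0.497},{"grip": 1,"x": -0.102,"y": -0.001,"z": 0,"ax": 0,"ay": 0,"az": -0.581},{"grip": 1,"x": -0.116,"y": 0.002,"z": 0,"ax": 0,"ay": 0,"az": -0.664},{"grip": 1,"x": -0.13,"y": 0.005,"z": 0,"ax": 0,"ay": 0,"az": -0.747}]}}

```text
time: 7.95
tool_pos: [0.4846, -0.0122, 0.1033]
tcp_rot: [1.189, 2.907, 0.007]
wrist_force: [-1.3, 9.3, 2.8]
width: -0.001
grip_force: 3.7
```

```bash
python3 - <<'E'
from h import *
st();print(rat(225.5,.165,-.0225))
arc(np.arange(226.5,246,1.5),cmd=here())
E
```

```text
t 7.95 pos [ 0.4846 -0.0122  0.1033] yaw 135.5 F [-1.3  9.3  2.8] r 0.167 ang 217.5 q [-0.08  0.02  2.13  0.    0.99 -0.88]
[ 0.48530184 -0.01241587]
226.5 x -0.007 y -0.000 z 0.001 az -0.033
228.0 x -0.016 y -0.001 z 0.001 az -0.083
229.5 x -0.024 y -0.002 z 0.001 az -0.133
231.0 x -0.033 y -0.002 z 0.001 az -0.183
232.5 x -0.042 y -0.002 z 0.001 az -0.233
234.0 x -0.051 y -0.002 z 0.001 az -0.283
235.5 x -0.059 y -0.002 z 0.001 az -0.333
237.0 x -0.068 y -0.002 z 0.001 az -0.383
238.5 x -0.077 y -0.001 z 0.001 az -0.433
240.0 x -0.085 y -0.000 z 0.001 az -0.483
241.5 x -0.094 y 0.001 z 0.001 az -0.533
243.0 x -0.103 y 0.002 z 0.001 az -0.583
244.5 x -0.111 y 0.004 z 0.001 az -0.633
```

Call:
{"api": "step_arm", "payload": {"series": [{"grip": 1,"x": -0.007,"y": 0,"z": 0,"ax": 0,"ay": 0,"az": -0.033},{"grip": 1,"x": -0.016,"y": -0.001,"z": 0,"ax": 0,"ay": 0,"az": -0.083},{"grip": 1,"x": -0.024,"y": -0.002,"z": 0,"ax": 0,"ay": 0,"az": -0.133},{"grip": 1,"x": -0.033,"y": -0.002,"z": 0,"ax": 0,"ay": 0,"az": -0.183}]}}

```text
time: 8.35
tool_pos: [0.4949, -0.0246, 0.1032]
tcp_rot: [-1.049, -2.961, -0.005]
wrist_force: [-3.5, 7.5, 5.1]
width: 0.001
grip_force: 3.7
```

Call:
{"api": "step_arm", "payload": {"series": [{"grip": 1,"x": -0.006,"y": 0.001,"z": 0,"ax": 0,"ay": 0,"az": -0.033},{"grip": 1,"x": -0.012,"y": 0.001,"z": 0,"ax": 0,"ay": 0,"az": -0.066},{"grip": 1,"x": -0.017,"y": 0.001,"z": 0,"ax": 0,"ay": 0,"az": -0.1}]}}

```text
time: 8.65
tool_pos: [0.5005, -0.0303, 0.1028]
tcp_rot: [-0.971, -2.985, -0.001]
wrist_force: [-7.1, 3.8, 5.4]
width: 0.003
grip_force: 3.8
```

```bash
python3 - <<'E'
from h import *
st();print(rat(234,.165,-.0225))
arc(np.arange(234,252,1),cmd=here())
E
```

```text
t 8.65 pos [ 0.5005 -0.0303  0.1028] yaw 144.0 F [-7.1  3.8  5.4] r 0.1671 ang 225.8 q [-0.11  0.06  2.1   0.    0.99 -1.05]
[ 0.50181255 -0.03076264]
234 x -0.003 y 0.001 z -0.000 az -0.001
235 x -0.008 y 0.000 z -0.000 az -0.035
236 x -0.014 y -0.001 z -0.000 az -0.068
237 x -0.020 y -0.001 z -0.000 az -0.101
238 x -0.026 y -0.002 z -0.000 az -0.135
239 x -0.032 y -0.002 z -0.000 az -0.168
240 x -0.037 y -0.002 z -0.000 az -0.201
241 x -0.043 y -0.002 z -0.000 az -0.235
242 x -0.049 y -0.002 z -0.000 az -0.268
243 x -0.055 y -0.002 z -0.000 az -0.301
244 x -0.061 y -0.002 z -0.000 az -0.335
245 x -0.066 y -0.002 z -0.000 az -0.368
246 x -0.072 y -0.001 z -0.000 az -0.401
247 x -0.078 y -0.001 z -0.000 az -0.435
248 x -0.084 y -0.000 z -0.000 az -0.468
249 x -0.090 y 0.000 z -0.000 az -0.501
250 x -0.095 y 0.001 z -0.000 az -0.535
251 x -0.101 y 0.002 z -0.000 az -0.568
```

Call:
{"api": "step_arm", "payload": {"series": [{"grip": 1,"x": -0.006,"y": 0,"z": 0,"ax": 0,"ay": 0,"az": -0.033},{"grip": 1,"x": -0.012,"y": 0,"z": 0,"ax": 0,"ay": 0,"az": -0.066},{"grip": 1,"x": -0.018,"y": 0,"z": 0,"ax": 0,"ay": 0,"az": -0.1}]}}

```text
time: 8.95
tool_pos: [0.5069, -0.036, 0.1024]
tcp_rot: [-0.892, -3.008, 0.0]
wrist_force: [-8.5, 2.8, 4.9]
width: -0.0
grip_force: 3.9
```

Call:
{"api": "step_arm", "payload": {"series": [{"grip": 1,"x": -0.006,"y": 0,"z": 0,"ax": 0,"ay": 0,"az": -0.033},{"grip": 1,"x": -0.012,"y": 0,"z": 0,"ax": 0,"ay": 0,"az": -0.066}]}}

```text
time: 9.15
tool_pos: [0.5114, -0.0395, 0.1022]
tcp_rot: [-0.839, -3.022, 0.001]
wrist_force: [-9.2, 1.4, 5.3]
width: -0.003
grip_force: 3.9
```

Call:
{"api": "step_arm", "payload": {"series": [{"grip": 1,"x": -0.006,"y": 0,"z": 0,"ax": 0,"ay": 0,"az": -0.033},{"grip": 1,"x": -0.012,"y": 0,"z": 0,"ax": 0,"ay": 0,"az": -0.066}]}}

```text
time: 9.35
tool_pos: [0.5162, -0.0428, 0.1019]
tcp_rot: [-0.787, -3.036, 0.002]
wrist_force: [-9.0, 0.8, 4.4]
width: -0.0
grip_force: 4.0
```

```bash
python3 - <<'E'
from h import *
st();arc([241,242,243,244,245,246],cmd=here())
E
```

```text
t 9.35 pos [ 0.5162 -0.0428  0.1019] yaw 150.9 F [-9.   0.8  4.4] r 0.1663 ang 232.7 q [-0.13  0.09  2.06 -0.    1.   -1.19]
241 x -0.003 y -0.001 z -0.002 az -0.002
242 x -0.009 y -0.002 z -0.002 az -0.035
243 x -0.015 y -0.002 z -0.002 az -0.068
244 x -0.020 y -0.003 z -0.002 az -0.102
245 x -0.026 y -0.003 z -0.002 az -0.135
246 x -0.032 y -0.003 z -0.002 az -0.168
```

Call:
{"api": "step_arm", "payload": {"series": [{"grip": 1,"x": -0.006,"y": -0.001,"z": -0.001,"ax": 0,"ay": 0,"az": -0.033},{"grip": 1,"x": -0.012,"y": -0.002,"z": -0.001,"ax": 0,"ay": 0,"az": -0.066}]}}

```text
time: 9.55
tool_pos: [0.5207, -0.0463, 0.102]
tcp_rot: [-0.734, -3.048, 0.001]
wrist_force: [-7.6, 2.1, 2.0]
width: 0.001
grip_force: 3.9
```

Call:
{"api": "step_arm", "payload": {"series": [{"grip": 1,"x": -0.006,"y": -0.001,"z": 0,"ax": 0,"ay": 0,"az": -0.033}]}}

```text
time: 9.65
tool_pos: [0.5232, -0.0481, 0.102]
tcp_rot: [-0.708, -3.054, 0.001]
wrist_force: [-7.7, 2.5, 3.2]
width: -0.002
grip_force: 3.9
```

Call:
{"api": "step_arm", "payload": {"series": [{"grip": 1,"x": -0.006,"y": 0,"z": 0,"ax": 0,"ay": 0,"az": -0.033},{"grip": 1,"x": -0.012,"y": 0,"z": 0,"ax": 0,"ay": 0,"az": -0.066}]}}

```text
time: 9.85
tool_pos: [0.5283, -0.0513, 0.102]
tcp_rot: [-0.654, -3.066, 0.003]
wrist_force: [-9.8, -0.1, 4.5]
width: 0.003
grip_force: 4.0
```

Call:
{"api": "step_arm", "payload": {"series": [{"grip": 1,"x": -0.006,"y": 0,"z": 0,"ax": 0,"ay": 0,"az": -0.033}]}}

```text
time: 9.95
tool_pos: [0.5308, -0.0528, 0.102]
tcp_rot: [-0.627, -3.071, 0.003]
wrist_force: [-9.6, -1.6, 2.7]
width: 0.002
grip_force: 4.0
```

Call:
{"api": "step_arm", "payload": {"series": [{"grip": 1,"x": -0.006,"y": -0.001,"z": 0,"ax": 0,"ay": 0,"az": -0.033},{"grip": 1,"x": -0.012,"y": -0.001,"z": 0,"ax": 0,"ay": 0,"az": -0.066}]}}

```text
time: 10.15
tool_pos: [0.5357, -0.0557, 0.1019]
tcp_rot: [-0.574, -3.08, 0.003]
wrist_force: [-11.6, -2.3, 5.1]
width: -0.002
grip_force: 5.0
```

```bash
python3 - <<'E'
from h import *
st();arc([248,249,250,251,252,253],cmd=here())
E
```

```text
t 10.15 pos [ 0.5357 -0.0557  0.1019] yaw 158.9 F [-11.6  -2.3   5.1] r 0.1664 ang 240.8 q [-0.15  0.13  2.02 -0.    1.   -1.35]
248 x 0.003 y 0.000 z -0.002 az 0.029
249 x -0.003 y -0.001 z -0.002 az -0.004
250 x -0.009 y -0.001 z -0.002 az -0.037
251 x -0.014 y -0.002 z -0.002 az -0.071
252 x -0.020 y -0.003 z -0.002 az -0.104
253 x -0.026 y -0.003 z -0.002 az -0.137
```

The force rose to about 12 N and the pad force to 5, so this may be the stop. I'll go on in 1.5 mm steps.

Call:
{"api": "step_arm", "payload": {"series": [{"grip": 1,"x": 0,"y": 0,"z": 0,"ax": 0,"ay": 0,"az": 0}]}}

```text
time: 10.25
tool_pos: [0.5359, -0.0557, 0.1019]
tcp_rot: [-0.575, -3.08, 0.004]
wrist_force: [-10.9, -0.9, 5.5]
width: -0.003
grip_force: 4.7
```

Call:
{"api": "step_arm", "payload": {"series": [{"grip": 1,"x": -0.003,"y": 0,"z": 0,"ax": 0,"ay": 0,"az": -0.016}]}}

```text
time: 10.35
tool_pos: [0.5368, -0.0562, 0.1019]
tcp_rot: [-0.562, -3.082, 0.004]
wrist_force: [-12.2, -1.5, 5.5]
width: -0.001
grip_force: 5.1
```

Call:
{"api": "step_arm", "payload": {"series": [{"grip": 1,"x": -0.003,"y": 0,"z": 0,"ax": 0,"ay": 0,"az": -0.016},{"grip": 1,"x": -0.003,"y": 0,"z": 0,"ax": 0,"ay": 0,"az": -0.016}]}}

```text
time: 10.55
tool_pos: [0.5381, -0.0569, 0.1019]
tcp_rot: [-0.549, -3.084, 0.004]
wrist_force: [-12.7, -1.5, 5.1]
width: 0.003
grip_force: 5.2
```

Call:
{"api": "step_arm", "payload": {"series": [{"grip": 1,"x": -0.003,"y": 0,"z": 0,"ax": 0,"ay": 0,"az": -0.016},{"grip": 1,"x": -0.003,"y": 0,"z": 0,"ax": 0,"ay": 0,"az": -0.016}]}}

```text
time: 10.75
tool_pos: [0.5393, -0.0574, 0.1018]
tcp_rot: [-0.536, -3.086, 0.004]
wrist_force: [-12.4, -2.4, 6.3]
width: -0.001
grip_force: 5.4
```

Call:
{"api": "step_arm", "payload": {"series": [{"grip": 1,"x": -0.004,"y": 0,"z": 0,"ax": 0,"ay": 0,"az": -0.02},{"grip": 1,"x": -0.008,"y": 0,"z": 0,"ax": 0,"ay": 0,"az": -0.04},{"grip": 1,"x": -0.008,"y": 0,"z": 0,"ax": 0,"ay": 0,"az": -0.04},{"grip": 1,"x": -0.008,"y": 0,"z": 0,"ax": 0,"ay": 0,"az": -0.04}]}}

```text
time: 11.15
tool_pos: [0.5424, -0.059, 0.1017]
tcp_rot: [-0.504, -3.09, 0.005]
wrist_force: [-12.9, -3.1, 6.7]
width: 0.003
grip_force: 6.1
```

Call:
{"api": "step_arm", "payload": {"series": [{"grip": 1,"x": -0.004,"y": 0,"z": 0,"ax": 0,"ay": 0,"az": -0.02},{"grip": 1,"x": -0.008,"y": 0,"z": 0,"ax": 0,"ay": 0,"az": -0.04},{"grip": 1,"x": -0.008,"y": 0,"z": 0,"ax": 0,"ay": 0,"az": -0.04},{"grip": 1,"x": -0.008,"y": 0,"z": 0,"ax": 0,"ay": 0,"az": -0.04}]}}

```text
time: 11.55
tool_pos: [0.5457, -0.0602, 0.1016]
tcp_rot: [-0.471, -3.094, 0.005]
wrist_force: [-14.9, -2.9, 6.8]
width: -0.002
grip_force: 6.7
```

The force climbs with the handle held (16.6 N static, against about 9–10 N while turning), so the bolt is on its stop. I'll ease off slowly and retreat.

Call:
{"api": "step_arm", "payload": {"series": [{"grip": 1,"x": 0.008,"y": 0,"z": 0,"ax": 0,"ay": 0,"az": 0},{"grip": 1,"x": 0.016,"y": 0,"z": 0,"ax": 0,"ay": 0,"az": 0},{"grip": 1,"x": 0.024,"y": 0,"z": 0,"ax": 0,"ay": 0,"az": 0},{"grip": 1,"x": 0.032,"y": 0,"z": 0,"ax": 0,"ay": 0,"az": 0},{"grip": 1,"x": 0.04,"y": 0,"z": 0,"ax": 0,"ay": 0,"az": 0},{"grip": 1,"x": 0.05,"y": 0,"z": 0,"ax": 0,"ay": 0,"az": 0},{"grip": 1,"x": 0.06,"y": 0,"z": 0,"ax": 0,"ay": 0,"az": 0},{"grip": 1,"x": 0.075,"y": 0,"z": 0,"ax": 0,"ay": 0,"az": 0},{"grip": 1,"x": 0.09,"y": 0,"z": 0,"ax": 0,"ay": 0,"az": 0},{"grip": 1,"x": 0.11,"y": 0,"z": 0,"ax": 0,"ay": 0,"az": 0},{"grip": 1,"x": 0.14,"y": 0,"z": -0.06,"ax": 0,"ay": 0,"az": 0},{"grip": 1,"x": 0.14,"y": 0,"z": -0.12,"ax": 0,"ay": 0,"az": 0}]}}

```text
time: 12.75
tool_pos: [0.482, -0.0376, 0.1613]
tcp_rot: [-0.471, -3.102, 0.001]
wrist_force: [0.9, -0.1, -0.0]
width: -0.001
grip_force: 0.0
```

Call:
{"api": "step_arm", "payload": {"series": [{"grip": 1,"x": 0.05,"y": 0,"z": -0.08,"ax": 0,"ay": 0,"az": 0},{"grip": 1,"x": 0.1,"y": 0,"z": -0.16,"ax": 0,"ay": 0,"az": 0},{"grip": 1,"x": 0.1,"y": 0,"z": -0.16,"ax": 0,"ay": 0,"az": 0}]}}

```text
time: 13.05
tool_pos: [0.4389, -0.0231, 0.2489]
tcp_rot: [0.469, 3.094, 0.0]
wrist_force: [0.5, 0.3, 0.4]
width: 0.002
grip_force: 0.0
```

```bash
python3 - <<'E'
from h import *
st();c=cam('top');cv2.imwrite('pics/t4.png',cv2.resize(c['img'][120:340,130:420],None,fx=2.7,fy=2.7,interpolation=cv2.INTER_CUBIC)[:,:,::-1])
E
```

```text
t 13.05 pos [ 0.4389 -0.0231  0.2489] yaw 162.7 F [0.5 0.3 0.4] r 0.2107 ang 212.3 q [-0.11 -0.22  2.06 -0.    1.28 -1.38]
```

View pics/t4.png

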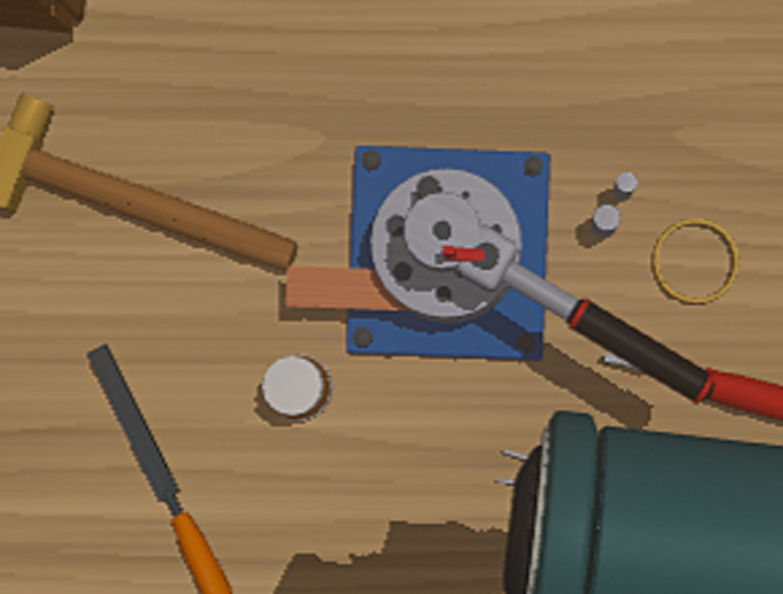

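The handle rests near 239° and the tab is on the −y side. The bystanders in view look unmoved, and the arm is clear. Handing in.

```bash
python3 -c "
from workcell import bot
print(bot.finish_job())"
```

```text
the job is handed in; nothing more can be done
None
```

I handed the job in at about 13 s of the 72 s. The lever is set to loosen, and the bolt is backed off to its stop: a held push rose to about 16.6 N, well above the 9–11 N it took to turn. The wrench is still on the bolt and the arm is clear; the judge's result was not shown.

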